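# Stamp an evidence tag in the desk embosser

## Task

Slide the loose metal tag blank flat into the slot of the desk embosser until it is fully home, then set the stamp plate over the locating pin on the sprung platen, its grip bar in line with the slot, so that it drops on and sits flat. Press it all the way down and finish while still holding it pressed down with the gripper; do not knock the other things on the desk about.

Things in the scene. Friction and masses are not known exactly. Their poses are not given: they have to be found in the camera images.
- press: grey desk embosser, fixed: bed plate 200 x 120 x 12 mm from x = -140 to +60 mm, its front an open flat apron 12 mm above the table; behind it a housing 110 mm wide, x = -45 to +60 mm, 28.5 mm tall, with the sprung platen above. Origin on the table straight below the pin; x along the slot from its mouth inwards (mouth roughly towards the robot), z up
- slot (a point): on the slot's floor, below the pin, 12 mm above the table; axes as the embosser. Level tunnel 47 wide, 8.5 mm high, floor flush with the apron; mouth at x = -40 mm, guides flaring outwards in front of it to x = -61 mm, sloped lip above; solid end stop at x = +20 mm. A tag fully home touches the stop: its centre at x = -35 mm, last 50 mm sticking out
- platen (a joint): how far the sprung platen is pressed down: 0 = up (as it starts), 0.008 m = fully down on its stop. It takes about 7 N on top of it to start moving and 15 N to be fully down (the stamp plate's weight counts, but is not enough to start it)
- pin (a point): foot of the locating pin, at the middle of the platen's top face, 50 mm above the table with the platen up. Platen: bare steel, 80 x 80 x 10 mm; pin: steel, 12 mm diameter, 14 mm tall, its top 3 mm tapering to 6 mm diameter. Axes as the embosser; moves down with the platen
- tag: tag blank, plain aluminium plate 110 x 44 x 6 mm, about 80 g, lying flat on the table. Origin at the centre of its underside, x along its length, z up; both ends are alike
- stamp: stamp plate: aluminium block 80 x 80 x 22 mm, 0.3 to 0.6 kg, standing on the table; on top a grip bar 60 long (its x), 14 thick (its y), 28 mm tall; 50 mm tall in all. Origin: centre of underside, z up. Below the bar's middle, in the underside, unseen: a blind round hole, 15 mm diameter, 16 mm deep, 2 mm chamfer. Works either way round
- tape: bystander: cardboard-coloured ring of tape lying flat, 90 mm across, 48 mm tall; origin at the centre of its underside
- jar: bystander: small jar with a white cap, 60 mm across, 75 mm tall; origin at the centre of its underside
- carton: bystander: open cardboard box 200 x 150 x 80 mm; origin at the centre of its underside
Mind the look-alikes: they are no part of the job. Leave any yellow look-alike of the stamp alone. Of the things that look like the tag, take the one that is farthest to the robot's left at the start.

How it is judged:
By the outcome, as a careful person would: the job done as asked, in the order asked, and still so for the second after the job is handed in, while the arm keeps its last pose, push and grip.
It also fails if it takes over 61 s, if anything falls off the work surface, if the arm or the gripper's body presses on something with over 40 N, if the wrist force passes 120 N, or if a joint passes its speed limit or range.

## Robot

A 6-joint arm with a two-finger parallel gripper is mounted at the origin on the work surface. World frame = base frame: x ahead of the robot, y to its left, z up, the work surface at z = 0. Lengths are in m, angles in rad, forces in N, time in s.
With the tool pointing down it reaches from about 0.35 to 0.975 m from the base axis. Payload 4.9 kg.
Tool frame: the origin (TCP) lies at the very end of the fingers, on their centre line; the grasp point (between the pads) lies 19 mm behind it (ctrl.pinch_z is the distance from the TCP to the grasp point, in m); z points along the fingers, y is the direction in which the jaws open and shut (so a half turn about z gives the same grasp; the last joint's range is limited). The gripper opens to 85 mm and grips with 20 to 120 N. Pads are 22 mm wide; open, the fingers measure 114 mm over their backs; the gripper's body (76 mm by 85 mm) begins 54 mm behind the grasp point. The pads swing forward as they close: fully open they stand 13 mm farther back than shut.
Start: joints at [1.229, 0.053, 1.613, -0, 1.476, -0.119], TCP at [0.138, 0.61, 0.231] pointing down, gripper open.
Joint ranges: [-3.01, 3.01], [-1.01, 2.22], [0.06, 2.58], [-1.02, 4.17], [0.09, 2.62], [-3.14, 3.14]. Speed limits (rad/s): [2.57, 2.57, 3.14, 3.14, 3.14, 3.14].

## Interface

Orientations are given as a rotation vector (axis times angle).
In Python, from station import ctrl gives the robot as it stands.
- The arm moves only by the tool carry_out, never from a script. Its argument "series" is a list of rows, each a list of 7 numbers: the shift along the world's x, y, z each as a share of 0.025 m, from -1 to 1, then the turn, a rotation vector about the world's x, y, z each as a share of 0.1 rad, from -1 to 1, then the opening, from 0 (shut) to 1 (fully open). A call has 1 to 12 rows; each row shifts and turns the commanded pose from where the row before left it; what a row does not reach is not made up. A row lasts 1/10 s, in which the tool goes at most 50 mm and 8.59 degrees, less where a joint would pass 70% of its speed; a pose out of reach is approached as far as the arm can. A call with a number of a shift or a turn outside -1 to 1 is refused whole. A call with a gripper value outside its range is refused whole. The fingers move at their own pace and stop on an object; "grip_force" is the grip in N (left out, the last holds). Time passes only in rows, so rows that do not move let the fingers close. It gives the time, the measured TCP pose, the force and the opening at its end, in the units of the state.
- ctrl.get_obs(): the state, without advancing time (a new reading comes with each control period).
- ctrl.get_image(name): name is "scene" or "top" or "wrist"; returns a dict with "frame" (420x560x3 uint8, blue, green, red), "fx", "fy", "cx", "cy" (pixels), "R" (3x3) and "t" (3): a world point X has camera coordinates R X + t; the wrist camera has in their place "hand_eye" (4x4, takes a point from camera to tool coordinates, whose origin is the TCP and whose axes are the flange's). Camera axes: x right, y down, z forward; pixel columns grow to the right and rows downward; lengths in m; the calibration is good to about 2 mm. A picture is of the moment at which its call begins: read the wrist's pose just before it. There is no depth.
- ctrl.finish_job(): hands the job in, once; it reports no verdict.
Trained networks look in a picture, given as the dict that the camera call returned (one of the last four; its "shot" number tells which), for a name from the list of things; names that differ only in an ending like _2 or _b are one class to them, and where a whole thing is asked for, a point or a joint stands for the part that bears it (a point fixed in the world has none). Each returns a list of dicts, best first, with "p" (0 to 1); they miss things now and then, are a little off and sometimes report something else, mostly with a low value. They report only what shows in the picture. A call takes as long as a camera call. They do not tell look-alikes from the thing itself.
- ctrl.trace(picture, name): "mask" (420x560 bool, what is visible of it) and "rect" ([left, top, width, height] as shares, 0 to 1, of the picture: columns of its width, rows of its height, round what is visible of it).
- ctrl.mark_of(picture, name): "position" ([column, row] as shares, 0 to 1, of the picture: columns of its width, rows of its height: a listed point, or the origin of a listed thing).
The state is a dict: "t": time; "q": joint angles; "dq": joint speeds; "effort": joint torques, N m; "tool_pos": TCP position; "tool_rot": TCP orientation; "contact_force": force on the tool from outside, world axes, zero at the start; "wrist_torque": the same for the moment, N m; "opening": finger opening in m.
Only numpy, scipy, OpenCV 4.12 (cv2) and the standard library are available. Lean on these libraries where they do the work, as an engineer would, in place of code of your own. Each camera call takes 0.05 s, during which the arm holds its last target.

## Working session

There is one attempt and no reset: what is moved stays moved. The work goes in short steps, Python scripts to look and compute and a tool call to move; the robot and the scene stay as the last step left them, time stands still between calls to the robot, and variables do not carry over. Pictures are saved under pics/ and viewed, and the job is handed in when it is done.

Besides the shell and the picture viewer there is one more tool, called after "Emit:" as name([rows], argument=value, ...), one row to a line, values as JSON. carry_out: Moves the arm, as the interface text tells. Shift numbers are shares of 0.025 m and turn numbers shares of 0.1 rad, none past 1 either way. Its arguments: {"type":"object","properties":{"series":{"type":"array"},"grip_force":{"type":"number"}},"required":["series"]}

```bash
ls; mkdir -p pics
python3 - <<'E'
from station import ctrl
import cv2,pickle
print(ctrl.get_obs())
d={}
for n in ["scene","top","wrist"]:
    im=ctrl.get_image(n); cv2.imwrite(f"pics/a_{n}.png",im["frame"]); d[n]=im
    print(n,{k:(v if k!="frame" else 0) for k,v in im.items()})
    for o in ["tag","stamp","press","slot","pin","tape","jar","carton"]:
        try:
            m=ctrl.mark_of(im,o); print(o,[(round(a["p"],2),[round(a["position"][0]*560),round(a["position"][1]*420)]) for a in m])
        except Exception as e: print(o,e)
pickle.dump(d,open("a.pkl","wb"))
print(ctrl.get_obs()["t"], ctrl.pinch_z)
E
```

```text
pics
{'t': 0.0, 'q': array([ 1.22896710e+00,  5.33569970e-02,  1.61431263e+00, -5.70846970e-06,
        1.47600903e+00, -1.19009692e-01]), 'dq': array([ 0.00132597, -0.00099   , -0.00062861,  0.00043205,  0.00035186,
       -0.000261  ]), 'effort': array([ 8.49857752e-04, -3.93644035e+01, -3.70194519e+01,  4.43093541e-05,
        6.60609832e-03,  3.93789108e-06]), 'tool_pos': array([0.13790581, 0.60894596, 0.23005181]), 'tool_rot': array([-0.34922713, -3.12164639,  0.00319166]), 'contact_force': array([-0.23892856, -0.46494681, -0.01854576]), 'wrist_torque': array([ 0.03165646, -0.02868719,  0.01227069]), 'opening': 0.08538461967712825}
scene {'frame': 0, 'fx': 379.05342820083996, 'fy': 379.05342820083996, 'cx': 279.20848144172027, 'cy': 207.85820815667483, 'R': array([[-0.42830055,  0.90353456,  0.01356233],
       [ 0.6110693 ,  0.30065528, -0.73225727],
       [-0.66569734, -0.30533867, -0.68089305]]), 't': array([ 0.15165376, -0.34040133,  1.2820926 ]), 'shot': 1}
tag [(0.82, [314, 173]), (0.59, [338, 218])]
stamp [(0.88, [205, 175]), (0.79, [157, 171])]
press [(0.72, [236, 236])
[... 592 characters left out ...]
 177])]
slot [(0.71, [291, 177])]
pin [(0.67, [293, 175])]
tape [(0.68, [220, 149])]
jar [(0.73, [394, 148])]
carton [(0.64, [100, 206])]
wrist {'frame': 0, 'fx': 346.0885942427313, 'fy': 346.0885942427313, 'cx': 285.30035162146174, 'cy': 207.08616831668806, 'hand_eye': array([[-7.44659691e-04, -9.62169096e-01, -2.72451972e-01,
         6.83199968e-02],
       [ 9.99999258e-01, -4.53914818e-04, -1.13016737e-03,
        -2.77957999e-05],
       [ 9.63742131e-04, -2.72452611e-01,  9.62168720e-01,
        -1.41923655e-01],
       [ 0.00000000e+00,  0.00000000e+00,  0.00000000e+00,
         1.00000000e+00]]), 'shot': 3}
tag []
stamp []
press []
slot []
pin []
tape []
jar []
carton []
1.35 0.0187
```

View pics/a_top.png

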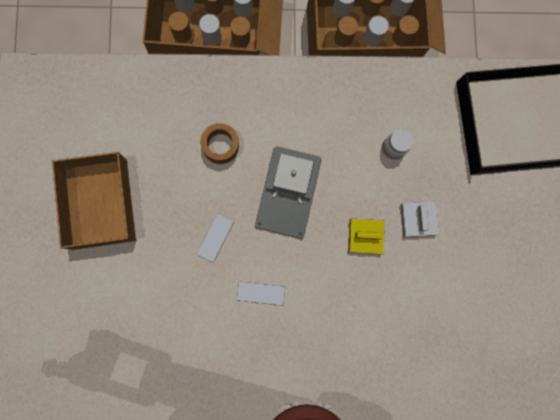

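View pics/a_scene.png

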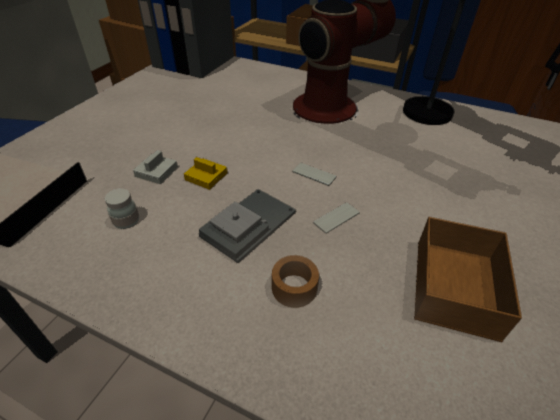

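View pics/a_wrist.png

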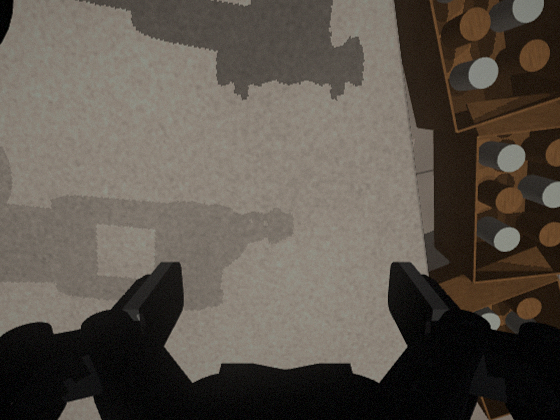

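```bash
cat > h.py <<'E'
import numpy as np, cv2
from scipy.spatial.transform import Rotation as Rn
def cam(im, obs=None):
    """K, R(world->cam), t"""
    K=np.array([[im["fx"],0,im["cx"]],[0,im["fy"],im["cy"]],[0,0,1]])
    if "R" in im: return K,np.array(im["R"]),np.array(im["t"])
    T=np.eye(4);T[:3,:3]=Rn.from_rotvec(obs["tool_rot"]).as_matrix();T[:3,3]=obs["tool_pos"]
    W=T@im["hand_eye"]; Rc=W[:3,:3].T
    return K,Rc,-Rc@W[:3,3]
def ray(px,c):
    K,R,t=c; px=np.atleast_2d(px).astype(float)
    d=np.c_[(px[:,0]-K[0,2])/K[0,0],(px[:,1]-K[1,2])/K[1,1],np.ones(len(px))]@R
    return -R.T@t,d
def onplane(px,c,z):
    o,d=ray(px,c); s=(z-o[2])/d[:,2]; return o+s[:,None]*d
def proj(X,c):
    K,R,t=c; X=np.atleast_2d(X); p=X@R.T+t; p=p@K.T; return p[:,:2]/p[:,2:]
def minrect(mask,c,z):
    m=mask.astype(np.uint8); cs,_=cv2.findContours(m,cv2.RETR_EXTERNAL,cv2.CHAIN_APPROX_NONE)
    k=max(cs,key=cv2.contourArea)[:,0]
    P=onplane(k,c,z)[:,:2].astype(np.float32)*1000
    (x,y),(w,h),a=cv2.minAreaRect(P)
    if w<h: w,h,a=h,w,a+90
    a=(a+90)%180-90
    return x,y,w,h,a
E
python3 - <<'E'
from h import *; import pickle
d=pickle.load(open("a.pkl","rb"))
T=cam(d["top"]);S=cam(d["scene"])
def tri(a,b):
    o1,d1=ray(a,T);o2,d2=ray(b,S);A=np.c_[d1[0],-d2[0]];s=np.linalg.lstsq(A,o2-o1,rcond=None)[0]
    p,q=o1+s[0]*d1[0],o2+s[1]*d2[0];return (p+q)/2,np.linalg.norm(p-q)
for n,a,b in [("pin",(293.5,173),(235,214)),("slot",(291,177),(235,229)),("tagL",(215,238),(337,217)),("tag2",(261,293),(314,173)),("stampbase",(416,221),(157,171)),("jar",(394,148),(125,221)),("tape",(220,149),(292,290))]:
    print(n,*tri(a,b), onplane(a,T,0)[0])
f=d["top"]["frame"]; 
cv2.imwrite("pics/b.png",cv2.resize(f[125:310,190:450],None,fx=3,fy=3,interpolation=cv2.INTER_CUBIC))
E
```

```text
pin [0.63543823 0.02845252 0.05907944] 0.0009875684502568865 [0.64706224 0.02416755 0.        ]
slot [0.63605704 0.02842917 0.01303339] 0.006387098890490366 [0.63712749 0.0303434  0.        ]
tagL [0.48824402 0.21344989 0.00091846] 0.0009429479278251997 [ 4.88433059e-01  2.13062454e-01 -2.22044605e-16]
tag2 [0.35853463 0.10390704 0.00379848] 0.0011861308534194415 [0.35858453 0.10328425 0.        ]
stampbase [ 5.31212544e-01 -2.74832327e-01 -4.74207595e-04] 0.004444282801903122 [ 0.5299311  -0.27269106  0.        ]
jar [ 0.71233432 -0.22644701 -0.00510714] 0.00019488735811682944 [ 0.71098213 -0.22491457  0.        ]
tape [ 0.71046521  0.20118008 -0.01397066] 0.006812130254993097 [0.70584863 0.20346183 0.        ]
```

View pics/b.png

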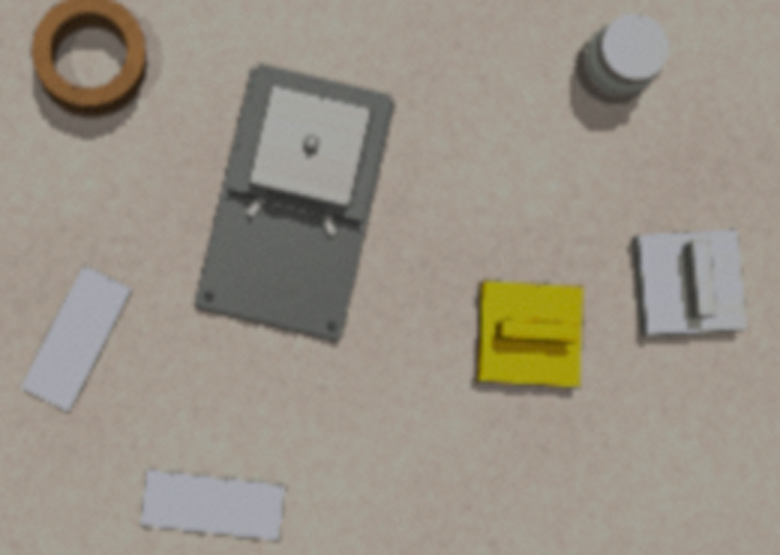

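Run:
```python
from h import *; import pickle
from station import ctrl
d=pickle.load(open("a.pkl","rb"))
im=d["top"];T=cam(im)
for n,z in [("tag",.006),("stamp",.011),("press",.006)]:
    for a in ctrl.trace(im,n):
        print(n,round(a["p"],2),np.round(minrect(a["mask"],T,z),1), np.round(np.array(a["rect"])*[560,420,560,420]))
# platen corners in top image via bright threshold near pin
# press bed corners picked from crop (crop/3+190,125)
c=lambda x,y:(x/3+190,y/3+125)
B=onplane([c(197,309),c(337,340)],T,.012); print("front bed",B)
P=onplane([c(273,88),c(369,106),c(353,206),c(252,188)],T,.050); print("platen",P,P.mean(0))
print("pin", onplane([c(311,143)],T,.064))
for q in (P[0]-P[3],P[1]-P[2],): print(np.degrees(np.arctan2(q[1],q[0])),np.linalg.norm(q))
for q in (P[0]-P[1],P[3]-P[2],B[0]-B[1]): print(np.degrees(np.arctan2(q[1],q[0]))-90,np.linalg.norm(q))
S=onplane([c(637,238),c(739,231),c(744,329),c(648,335)],T,.022);print("stamp",S,S.mean(0))
b=onplane([c(690,240),c(712,238),c(716,313),c(706,316)],T,.05);print("bar",b)
```

```text
tag 0.79 [359.6 104.1 110.1  45.8  83.6] [239. 281.  51.  24.]
tag 0.55 [488.8 212.3 107.   44.6 -25.8] [199. 213.  35.  49.]
stamp 0.92 [ 533.8 -276.8   88.8   81.2  -87.1] [399. 202.  39.  34.]
stamp 0.84 [ 492.6 -147.5   84.4   82.1   86.1] [348. 221.  37.  34.]
press 0.74 [601.   37.4 208.8 122.9 -13.1] [257. 146.  61.  92.]
front bed [[0.51138681 0.1161785  0.012     ]
 [0.48688385 0.00535012 0.012     ]]
platen [[ 0.68147715  0.05721827  0.05      ]
 [ 0.66750599 -0.01794517  0.05      ]
 [ 0.58824739 -0.00447975  0.05      ]
 [ 0.6021191   0.07389449  0.05      ]] [0.63483741 0.02717196 0.05      ]
pin [[0.63501378 0.02890233 0.064     ]]
-11.867405944148954 0.08109128465714198
-9.642038860156717 0.08039429624634063
-10.529798262458968 0.0764508714830947
-10.037014731149256 0.0795923781921638
-12.466933328277676 0.11350474072471252
stamp [[ 0.56762301 -0.23416679  0.022     ]
 [ 0.57347916 -0.3165902   0.022     ]
 [ 0.49504477 -0.31713153  0.022     ]
 [ 0.49024296 -0.24019399  0.022     ]] [ 0.53159748 -0.27702063  0.022     ]
bar [[ 0.56228953 -0.26746369  0.05      ]
 [ 0.56390656 -0.28484699  0.05      ]
 [ 0.5052684  -0.28552282  0.05      ]
 [ 0.50293077 -0.27760084  0.05      ]]
```

Emit:
carry_out([
  [0.6,-1,0,0,0,-0.12,1],
  [0.6,-1,0,0,0,-0.12,1],
  [0.6,-1,0,0,0,-0.12,1],
  [0.6,-1,0,0,0,-0.12,1],
  [0.6,-1,0,0,0,-0.12,1],
  [0.6,-1,0,0,0,-0.12,1],
  [0.6,-1,0,0,0,-0.12,1],
  [0.6,-1,0,0,0,-0.12,1],
  [0.6,-1,0,0,0,-0.12,1],
  [0.6,-1,0,0,0,-0.12,1],
  [0.6,-1,0,0,0,-0.12,1],
  [0.6,-1,0,0,0,-0.12,1],
])

```text
t: 2.7
tool_pos: [0.3186, 0.3085, 0.2315]
tool_rot: [0.573, 3.088, 0.001]
contact_force: [1.1, -1.1, -0.1]
opening: 0.0855
```

Emit:
carry_out([
  [0.7,-0.9,-0.3,0,0,-0.12,1],
  [0.7,-0.9,-0.3,0,0,-0.12,1],
  [0.7,-0.9,-0.3,0,0,-0.12,1],
  [0.7,-0.9,-0.3,0,0,-0.12,1],
  [0.7,-0.9,-0.3,0,0,-0.12,0.8],
  [0.6,-0.9,0,0,0,-0.12,0.8],
  [0.5,-0.9,0,0,0,-0.12,0.7],
  [0,0,0,0,0,0,0.7],
  [0,0,0,0,0,0,0.7],
])

```text
t: 3.6
tool_pos: [0.4331, 0.1519, 0.1939]
tool_rot: [-0.704, -3.062, -0.001]
contact_force: [0.5, 0.3, 0.3]
opening: 0.0597
```

```bash
cat > look.py <<'E'
import sys,pickle
from h import *
from station import ctrl
def look(tag,names=("wrist",)):
    o=ctrl.get_obs(); r={"obs":o}
    for n in names:
        r[n]=ctrl.get_image(n); cv2.imwrite(f"pics/{tag}_{n}.png",r[n]["frame"])
    pickle.dump(r,open(f"{tag}.pkl","wb"))
    print({k:np.round(o[k],4) for k in("t","tool_pos","tool_rot","contact_force","opening")})
    return r
if __name__=="__main__": look(sys.argv[1],sys.argv[2:] or ("wrist",))
E
python3 look.py c
```

```text
{'t': np.float64(3.6), 'tool_pos': array([0.4331, 0.1519, 0.1939]), 'tool_rot': array([-7.0380e-01, -3.0615e+00, -6.0000e-04]), 'contact_force': array([0.5164, 0.3134, 0.2846]), 'opening': np.float64(0.0597)}
```

View pics/c_wrist.png

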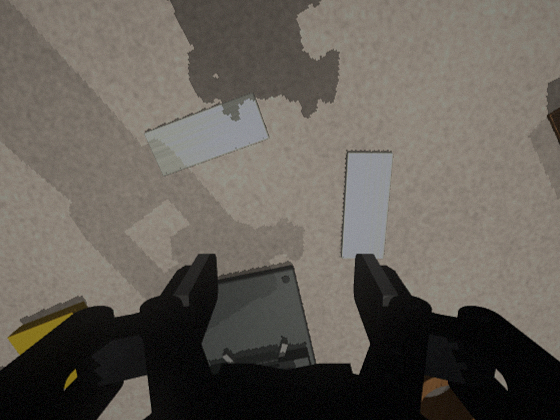

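Run:
```python
from h import *; import pickle
r=pickle.load(open("c.pkl","rb"));im=r["wrist"];C=cam(im,r["obs"])
g=cv2.cvtColor(im["frame"],cv2.COLOR_BGR2HSV)
f=im["frame"].astype(int)
m=((f[...,0]-f[...,2])>-5)&(f.sum(2)>380); m[:, :320]=0; m[:,420:]=0; m[:140]=0;m[275:]=0
cv2.imwrite("pics/cm.png",m.astype(np.uint8)*255)
m=cv2.morphologyEx(m.astype(np.uint8),cv2.MORPH_OPEN,np.ones((3,3)))
print(np.round(minrect(m,C,.006),1))
f2=im["frame"]; cv2.imwrite("pics/c2.png",cv2.resize(f2[140:300,200:440],None,fx=3,fy=3))
print(r["obs"]["q"])
```

```text
[491.1 212.7 108.   42.  -26.8]
[ 1.74622338e-01 -3.38051737e-01  2.02691646e+00  4.41404145e-04
  1.45278989e+00 -9.44316228e-01]
```

View pics/c2.png

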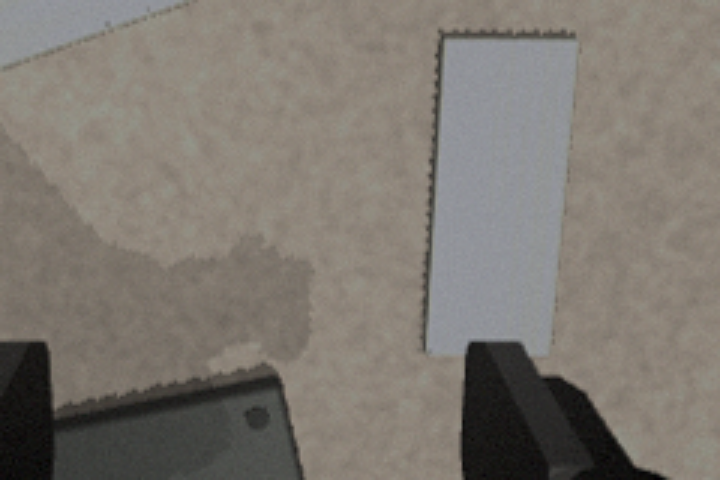

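View pics/cm.png

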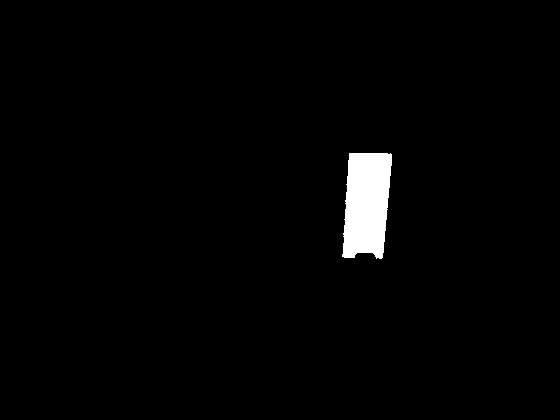

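Emit:
carry_out([
  [0.21,0.78,-0.8,0,0,-0.1,0.7],
  [0.21,0.78,-0.8,0,0,0,0.7],
  [0.21,0.78,-0.8,0,0,0,0.7],
  [0.21,0.78,-0.8,0,0,0,0.7],
  [0,0,-0.8,0,0,0,0.7],
  [0,0,-0.8,0,0,0,0.7],
  [0,0,-0.8,0,0,0,0.7],
  [0,0,-0.8,0,0,0,0.7],
  [0,0,0,0,0,0,0.7],
  [0,0,0,0,0,0,0.7],
])

```text
t: 4.65
tool_pos: [0.4536, 0.2307, 0.034]
tool_rot: [-0.715, -3.059, 0.0]
contact_force: [1.1, -0.3, 1.4]
opening: 0.0595
```

```bash
python3 look.py d
```

```text
{'t': np.float64(4.65), 'tool_pos': array([0.4536, 0.2307, 0.034 ]), 'tool_rot': array([-7.1530e-01, -3.0586e+00,  3.0000e-04]), 'contact_force': array([ 1.1235, -0.2519,  1.4458]), 'opening': np.float64(0.0595)}
```

View pics/d_wrist.png

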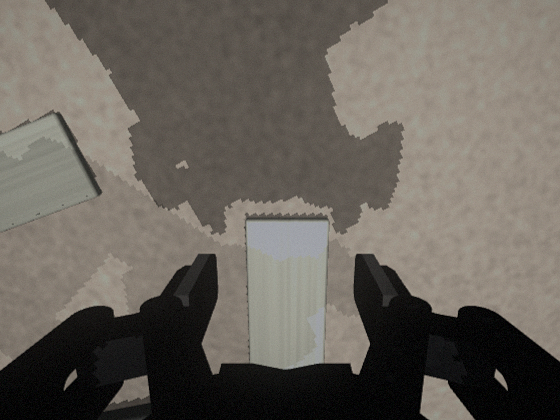

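Emit:
carry_out([
  [0,0,-0.5,0,0,0,0.7],
  [0,0,-0.5,0,0,0,0.7],
  [0,0,-0.36,0,0,0,0.7],
  [0,0,0,0,0,0,0.7],
], grip_force=60)

```text
t: 5.1
tool_pos: [0.4524, 0.2294, -0.0024]
tool_rot: [-0.717, -3.055, 0.003]
contact_force: [-0.7, -1.0, -0.2]
opening: 0.0596
```

Emit:
carry_out([
  [0,0,0,0,0,0,0.3],
  [0,0,0,0,0,0,0.3],
  [0,0,0,0,0,0,0.3],
  [0,0,0,0,0,0,0.3],
], grip_force=60)

```text
t: 5.5
tool_pos: [0.4543, 0.2301, 0.0]
tool_rot: [0.717, 3.058, 0.001]
contact_force: [-0.3, 0.9, 0.1]
opening: 0.0419
```

Emit:
carry_out([
  [0,0,0.4,0,0,0,0.3],
  [0,0,0.5,0,0,0,0.3],
  [0,0,0.5,0,0,0,0.3],
  [0,0,0.6,0,0,0,0.3],
  [0,0,0,0,0,0,0.3],
])

```text
t: 6.0
tool_pos: [0.4564, 0.2308, 0.0534]
tool_rot: [0.716, 3.053, 0.005]
contact_force: [-0.1, 0.6, -1.2]
opening: 0.0416
```

```bash
python3 look.py e wrist scene
```

```text
{'t': np.float64(6.0), 'tool_pos': array([0.4564, 0.2308, 0.0534]), 'tool_rot': array([0.7161, 3.0533, 0.0052]), 'contact_force': array([-0.0744,  0.604 , -1.161 ]), 'opening': np.float64(0.0416)}
```

View pics/e_wrist.png

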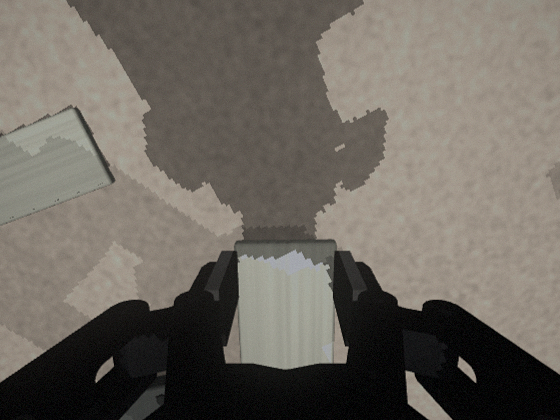

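View pics/e_scene.png

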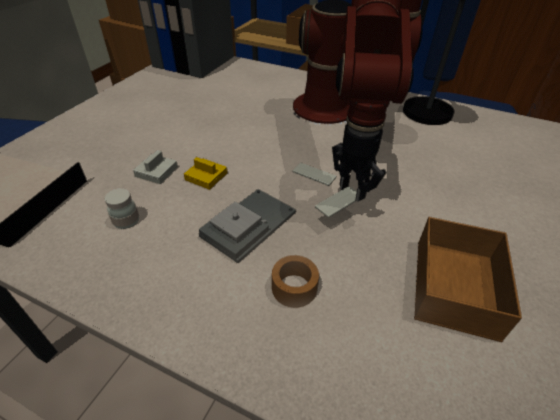

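```bash
cat > ov.py <<'E'
from h import *; import pickle,sys
def overlay(im,C,px,py,yaw,out,crop,s):
    x0,y0,x1,y1=crop
    f=cv2.resize(im["frame"][y0:y1,x0:x1],None,fx=s,fy=s,interpolation=cv2.INTER_CUBIC)
    c,sn=np.cos(np.radians(yaw)),np.sin(np.radians(yaw))
    def W(P): P=np.array(P,float)/1000; return np.c_[px+c*P[:,0]-sn*P[:,1],py+sn*P[:,0]+c*P[:,1],P[:,2]]
    def rect(xa,xb,ya,yb,z): return [(xa,ya,z),(xb,ya,z),(xb,yb,z),(xa,yb,z)]
    for P,col in [(rect(-140,60,-60,60,12),(0,255,0)),(rect(-40,40,-40,40,50),(0,0,255)),(rect(-45,60,-55,55,28.5),(255,0,0)),([(0,0,50),(0,0,64)],(0,255,255))]:
        p=(proj(W(P),C)-[x0,y0]+.5)*s-.5
        cv2.polylines(f,[np.round(p).astype(np.int32)],True,col,1)
    cv2.imwrite(out,f)
if __name__=="__main__":
    d=pickle.load(open("a.pkl","rb")); px,py,yaw=map(float,sys.argv[1:4])
    overlay(d["top"],cam(d["top"]),px,py,yaw,"pics/ov_t.png",(245,135,335,250),6)
    overlay(d["scene"],cam(d["scene"]),px,py,yaw,"pics/ov_s.png",(190,180,310,265),6)
E
python3 ov.py .635 .0285 -12
```

```text
(no output)
```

View pics/ov_t.png

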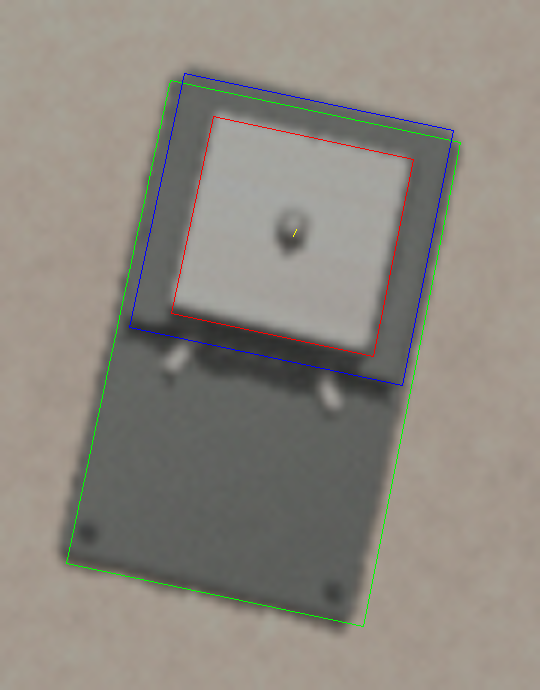

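View pics/ov_s.png

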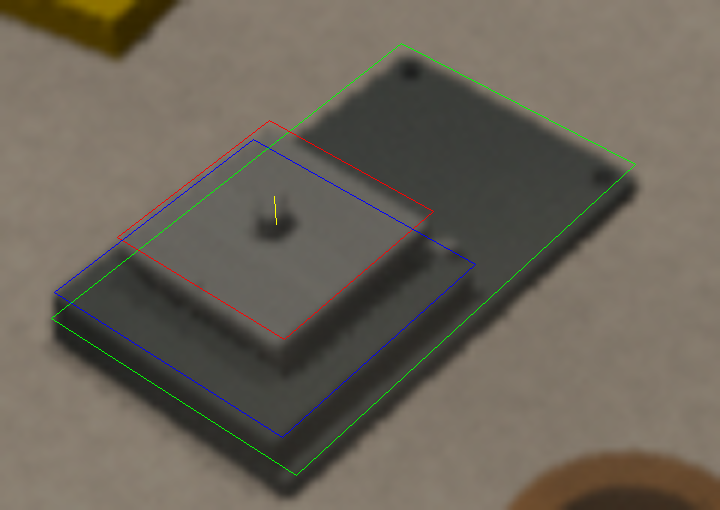

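```bash
cat > fit.py <<'E'
from h import *; import pickle
from scipy.optimize import minimize
from scipy.ndimage import map_coordinates
d=pickle.load(open("a.pkl","rb"))
def seg(a,b,n=80):
    t=np.linspace(.04,.96,n)[:,None]; return np.array(a)*(1-t)+np.array(b)*t
def pts(which):
    bed=[seg((-140,-60,12),(-140,60,12)),seg((-140,-60,12),(-50,-60,12)),seg((-140,60,12),(-50,60,12))]
    pl=[seg((-40,-40,50),(40,-40,50)),seg((40,-40,50),(40,40,50)),seg((40,40,50),(-40,40,50)),seg((-40,40,50),(-40,-40,50))]
    ho=[seg((60,-55,28.5),(60,55,28.5)),seg((-45,-55,28.5),(60,-55,28.5)),seg((-45,55,28.5),(60,55,28.5))]
    return np.concatenate({"bed":bed,"pl":pl,"all":bed+pl+ho}[which])/1000
for cn in ("top","scene"):
    im=d[cn];C=cam(im)
    for ch in ("L",):
        g=cv2.GaussianBlur(cv2.cvtColor(im["frame"],cv2.COLOR_BGR2LAB).astype(np.float32),(0,0),1.0)
        G=np.sqrt(sum(cv2.Sobel(g[...,i],cv2.CV_32F,1,0)**2+cv2.Sobel(g[...,i],cv2.CV_32F,0,1)**2 for i in range(3)))
    for w in ("bed","pl","all"):
        P=pts(w)
        def cost(v,off=(0,0)):
            c,s=np.cos(v[2]),np.sin(v[2]);X=np.c_[.635+v[0]/1000+c*P[:,0]-s*P[:,1],.0285+v[1]/1000+s*P[:,0]+c*P[:,1],P[:,2]]
            p=proj(X,C); return -map_coordinates(G,[p[:,1],p[:,0]],order=1).mean()
        best=min((minimize(cost,[a,b,np.radians(y)],method="Nelder-Mead",options=dict(xatol=1e-3,fatol=1e-4,initial_simplex=np.array([[a,b,np.radians(y)],[a+4,b,np.radians(y)],[a,b+4,np.radians(y)],[a,b,np.radians(y)+.04]]))) for a in(-5,0,5) for b in(-5,0,5) for y in(-15,-12.5,-10)),key=lambda r:r.fun)
        print(cn,w,635+best.x[0],28.5+best.x[1],np.degrees(best.x[2]),best.fun)
E
python3 fit.py
```

```text
top bed 633.4666486608404 30.34093417789768 -13.424441288290554 -142.76324462890625
top pl 637.0692689449932 29.563599764580516 -13.52453565557993 -167.24630737304688
top all 636.1949692881537 29.42929397921116 -13.547604755945274 -124.55488586425781
scene bed 640.6002578624227 35.104795568309044 -13.066499995312979 -135.568603515625
scene pl 639.2717792749252 29.37428231228467 -13.76094260138211 -100.91078186035156
scene all 639.2200828048207 29.91602397416753 -15.742199887488852 -98.55575561523438
```

Emit:
carry_out([
  [0.6,-0.6,1,0,0,0.22,0.3],
  [0.98,-0.88,1,0,0,0.22,0.3],
  [0.98,-0.88,0.8,0,0,0.22,0.3],
  [0.98,-0.88,0.8,0,0,0.22,0.3],
  [0.98,-0.88,0.8,0,0,0.22,0.3],
  [0.98,-0.88,0.8,0,0,0.22,0.3],
  [0.98,-0.88,0.6,0,0,0.22,0.3],
  [0.98,-0.88,0.4,0,0,0.22,0.3],
  [0.98,-0.88,0.2,0,0,0.22,0.3],
  [0.98,-0.88,0,0,0,0.27,0.3],
  [0,0,0,0,0,0,0.3],
  [0,0,0,0,0,0,0.3],
])

```text
t: 7.3
tool_pos: [0.6891, 0.0166, 0.2081]
tool_rot: [-0.371, -3.117, -0.0]
contact_force: [-0.7, 0.5, -1.4]
opening: 0.0414
```

```bash
python3 look.py f
```

```text
{'t': np.float64(7.3), 'tool_pos': array([0.6891, 0.0166, 0.2081]), 'tool_rot': array([-3.7110e-01, -3.1167e+00, -3.0000e-04]), 'contact_force': array([-0.6996,  0.4733, -1.4146]), 'opening': np.float64(0.0414)}
```

View pics/f_wrist.png

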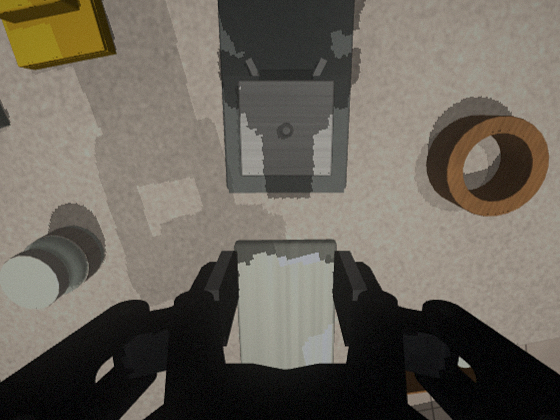

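Run:
```python
from ov import *
r=pickle.load(open("f.pkl","rb"))
overlay(r["wrist"],cam(r["wrist"],r["obs"]),.6365,.0295,-13.5,"pics/ov_w.png",(205,0,365,200),4)
cv2.imwrite("pics/f2.png",cv2.resize(r["wrist"]["frame"][0:200,205:365],None,fx=4,fy=4,interpolation=cv2.INTER_CUBIC))
```

```text
(no output)
```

View pics/ov_w.png

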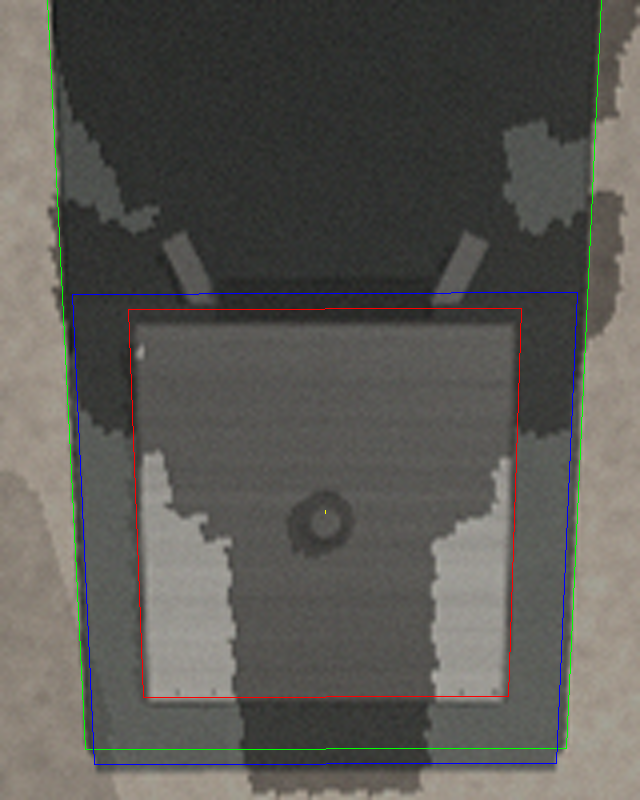

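View pics/f2.png

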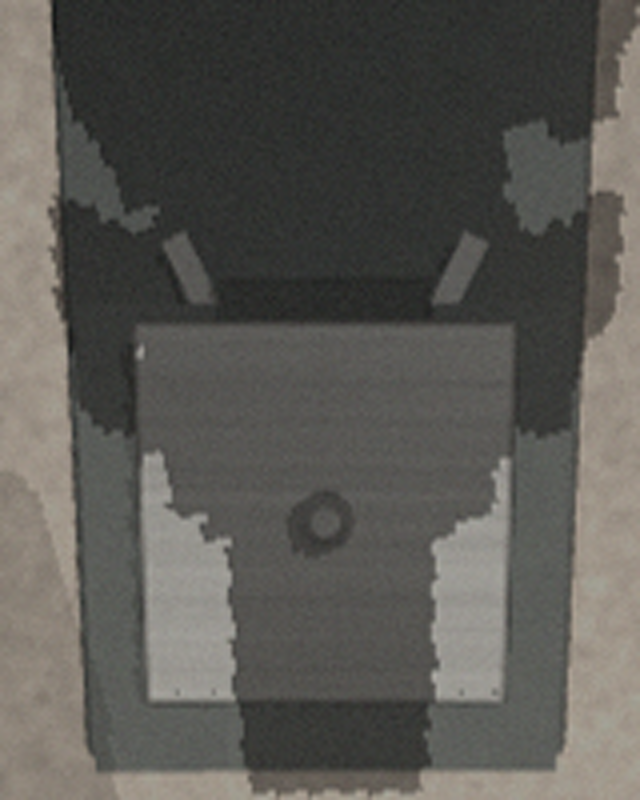

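Run:
```python
from h import *; import pickle
r=pickle.load(open("f.pkl","rb"));o=r["obs"];im=r["wrist"];C=cam(im,o)
print("pin top",onplane([(286.4,130.1)],C,.064))
c4=lambda x,y:((x+.5)/4-.5+205,(y+.5)/4-.5)
P=onplane([c4(137,322),c4(515,322),c4(504,702),c4(148,702)],C,.050);print(P,P.mean(0))
H=onplane([c4(97,770),c4(556,770)],C,.0285);print("housing back",H,np.linalg.norm(H[0]-H[1]))
B=onplane([c4(216,305),c4(432,305)],C,.020);print("guides inner",B,B.mean(0),np.linalg.norm(B[0]-B[1]))
# tool yaw
R=Rn.from_rotvec(o["tool_rot"]).as_matrix();print("tool y angle-90",np.degrees(np.arctan2(R[1,1],R[0,1]))-90, "z",R[:,2])
# tag in tool frame: crop view
cv2.imwrite("pics/f3.png",cv2.resize(im["frame"][225:375,210:360],None,fx=4,fy=4,interpolation=cv2.INTER_CUBIC))
```

```text
pin top [[0.63833974 0.02949251 0.064     ]]
[[ 0.59113923  0.00097038  0.05      ]
 [ 0.60932736  0.07599793  0.05      ]
 [ 0.68579395  0.05801069  0.05      ]
 [ 0.6674024  -0.01794969  0.05      ]] [0.63841574 0.02925733 0.05      ]
housing back [[ 0.6835343  -0.03780144  0.0285    ]
 [ 0.70928456  0.06857738  0.0285    ]] 0.10945103411551306
guides inner [[0.58865774 0.01597947 0.02      ]
 [0.60005454 0.06298978 0.02      ]] [0.59435614 0.03948463 0.02      ] 0.04837206696761541
tool y angle-90 -13.579177826923242 z [-2.88070968e-03  5.54344637e-04 -9.99995697e-01]
```

View pics/f3.png

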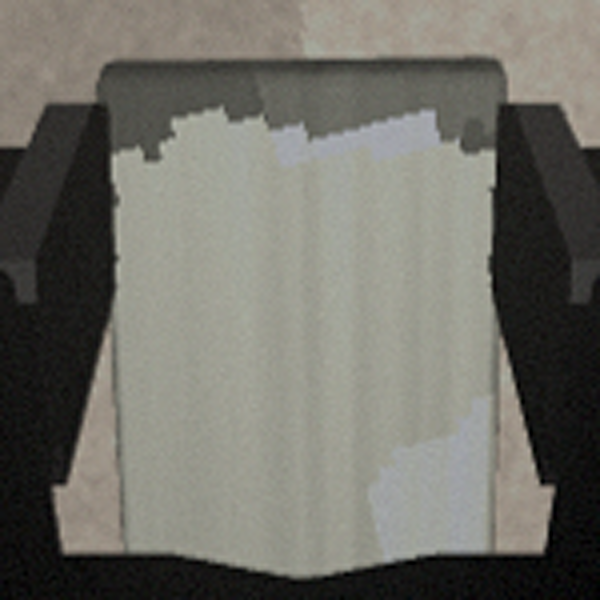

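Emit:
carry_out([
  [-0.97,0.23,-0.4,0,0,0,0.3],
  [-0.98,0.24,-0.4,0,0,0,0.3],
  [-0.98,0.24,-0.4,0,0,0,0.3],
  [-0.98,0.24,-0.4,0,0,0,0.3],
  [-0.98,0.24,-0.4,0,0,0,0.3],
  [-0.98,0.24,-0.4,0,0,0,0.3],
  [-0.98,0.24,-0.4,0,0,0,0.3],
  [-0.98,0.24,-0.4,0,0,0,0.3],
  [-0.98,0.24,-0.6,0,0,0,0.3],
  [0,0,-1,0,0,0,0.3],
  [0,0,-1,0,0,0,0.3],
  [0,0,-0.7,0,0,0,0.3],
])

```text
t: 8.55
tool_pos: [0.4671, 0.0717, 0.0454]
tool_rot: [-0.367, -3.118, 0.0]
contact_force: [-0.1, 0.2, -0.8]
opening: 0.0414
```

Emit:
carry_out([
  [0,0,0,0,0,0,0.3],
  [0,0,0,0,0,0,0.3],
])

```text
t: 8.75
tool_pos: [0.4687, 0.0713, 0.0473]
tool_rot: [-0.368, -3.119, -0.0]
contact_force: [0.7, -0.8, -0.6]
opening: 0.0417
```

```bash
python3 look.py g top scene
python3 - <<'E'
import cv2,pickle
r=pickle.load(open("g.pkl","rb"))
cv2.imwrite("pics/g2.png",cv2.resize(r["scene"]["frame"][150:290,190:370],None,fx=4,fy=4,interpolation=cv2.INTER_CUBIC))
from station import ctrl; print(ctrl.get_obs()["tool_pos"])
E
```

```text
{'t': np.float64(8.75), 'tool_pos': array([0.4687, 0.0713, 0.0473]), 'tool_rot': array([-3.6810e-01, -3.1193e+00, -1.0000e-04]), 'contact_force': array([ 0.6813, -0.7688, -0.6024]), 'opening': np.float64(0.0417)}
[0.47014503 0.07108173 0.04869735]
```

View pics/g2.png

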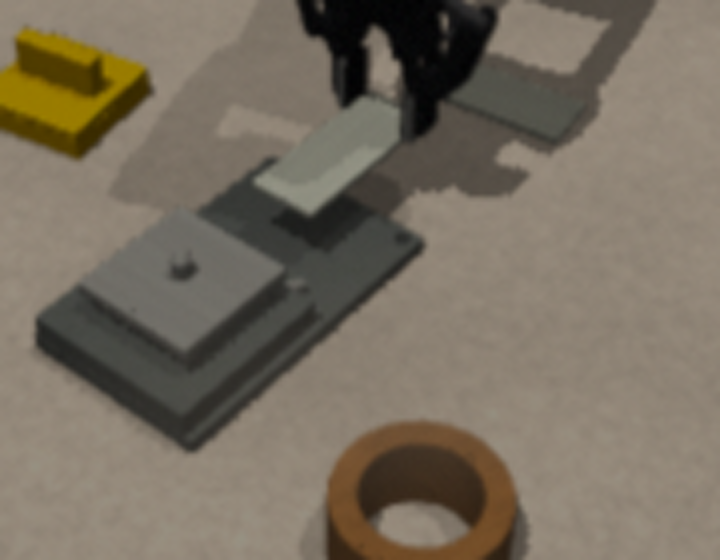

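View pics/g_top.png

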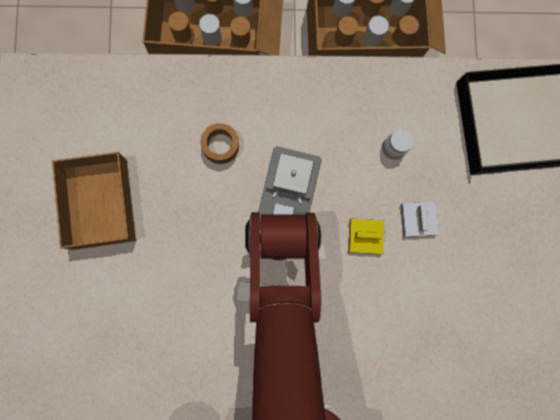

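Emit:
carry_out([
  [0,-0.03,-0.45,0,0,0,0.3],
  [0,-0.02,-0.45,0,0,0,0.3],
  [0,0,-0.4,0,0,0,0.3],
  [0,0,0,0,0,0,0.3],
  [0,0,0,0,0,0,0.3],
  [0,0,0,0,0,0,0.3],
])

```text
t: 9.45
tool_pos: [0.4695, 0.0695, 0.0149]
tool_rot: [0.37, 3.12, 0.0]
contact_force: [0.9, 0.5, -0.3]
opening: 0.0415
```

Emit:
carry_out([
  [0,0,0,0,0,0,0.3],
])

```text
t: 9.55
tool_pos: [0.4697, 0.0695, 0.0152]
tool_rot: [0.37, 3.119, 0.0]
contact_force: [-0.5, -0.3, -1.3]
opening: 0.0418
```

Emit:
carry_out([
  [0,0,0,0,0,0,0.3],
])

```text
t: 9.65
tool_pos: [0.4696, 0.0696, 0.0152]
tool_rot: [0.369, 3.119, 0.0]
contact_force: [0.7, -0.1, -0.9]
opening: 0.0415
```

Emit:
carry_out([
  [0,0,-0.07,0,0,0,0.3],
  [0.39,-0.093,0,0,0,0,0.3],
  [0.39,-0.093,0,0,0,0,0.3],
  [0.39,-0.093,0,0,0,0,0.3],
  [0.39,-0.093,0,0,0,0,0.3],
  [0,0,0,0,0,0,0.3],
])

```text
t: 10.25
tool_pos: [0.5102, 0.0598, 0.0135]
tool_rot: [0.37, 3.118, 0.0]
contact_force: [0.6, 0.1, -1.0]
opening: 0.0415
```

```bash
python3 look.py i scene
python3 - <<'E'
import cv2,pickle
r=pickle.load(open("i.pkl","rb"))
cv2.imwrite("pics/i2.png",cv2.resize(r["scene"]["frame"][160:270,190:340],None,fx=5,fy=5,interpolation=cv2.INTER_CUBIC))
E
```

```text
{'t': np.float64(10.25), 'tool_pos': array([0.5102, 0.0598, 0.0135]), 'tool_rot': array([3.7040e-01, 3.1183e+00, 1.0000e-04]), 'contact_force': array([ 0.5529,  0.1484, -1.0259]), 'opening': np.float64(0.0415)}
```

View pics/i2.png

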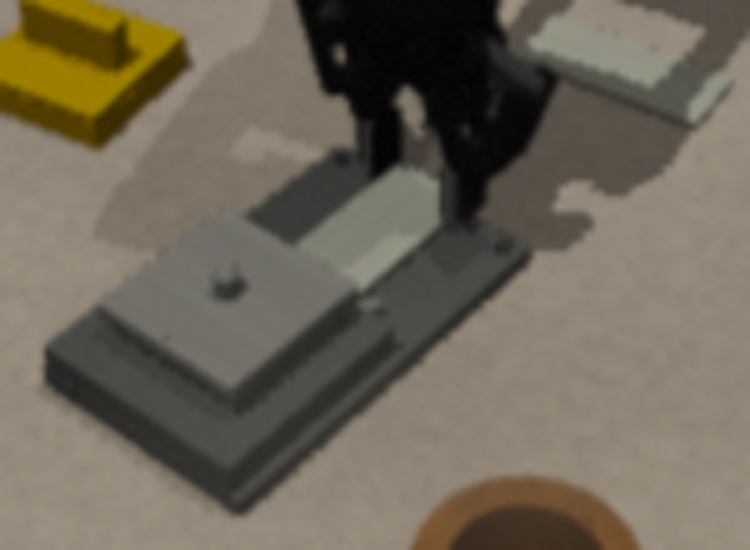

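Emit:
carry_out([
  [0.3,-0.072,0,0,0,0,0.3],
  [0.3,-0.072,0,0,0,0,0.3],
  [0.3,-0.072,0,0,0,0,0.3],
])

```text
t: 10.6
tool_pos: [0.5314, 0.0547, 0.0131]
tool_rot: [0.369, 3.12, -0.0]
contact_force: [0.0, -0.6, -0.5]
opening: 0.0416
```

Emit:
carry_out([
  [0.3,-0.072,0,0,0,0,0.3],
  [0.3,-0.072,0,0,0,0,0.3],
  [0.2,-0.048,0,0,0,0,0.3],
  [0,0,0,0,0,0,0.3],
])

```text
t: 11.0
tool_pos: [0.5517, 0.0498, 0.0132]
tool_rot: [0.37, 3.119, 0.0]
contact_force: [0.4, -0.2, 0.2]
opening: 0.0417
```

Emit:
carry_out([
  [0.1,-0.024,0,0,0,0,0.3],
  [0.1,-0.024,0,0,0,0,0.3],
  [0.1,-0.024,0,0,0,0,0.3],
  [0.1,-0.024,0,0,0,0,0.3],
  [0,0,0,0,0,0,0.3],
])

```text
t: 11.5
tool_pos: [0.5612, 0.0476, 0.0132]
tool_rot: [0.37, 3.119, 0.0]
contact_force: [-0.4, 0.5, -1.5]
opening: 0.0414
```

Emit:
carry_out([
  [0.08,-0.019,0,0,0,0,0.3],
  [0,0,0,0,0,0,0.3],
])

```text
t: 11.7
tool_pos: [0.563, 0.0471, 0.0131]
tool_rot: [0.37, 3.12, -0.0]
contact_force: [0.4, -0.2, -0.0]
opening: 0.0416
```

Emit:
carry_out([
  [0.06,-0.014,0,0,0,0,0.3],
  [0,0,0,0,0,0,0.3],
])

```text
t: 11.9
tool_pos: [0.5639, 0.0469, 0.0127]
tool_rot: [-0.369, -3.118, -0.0]
contact_force: [-1.7, 0.5, -0.2]
opening: 0.0415
```

Emit:
carry_out([
  [0.06,-0.014,0,0,0,0,0.3],
  [0,0,0,0,0,0,0.3],
])

```text
t: 12.1
tool_pos: [0.564, 0.047, 0.0121]
tool_rot: [-0.369, -3.115, -0.001]
contact_force: [-4.4, 2.1, 0.5]
opening: 0.0418
```

Emit:
carry_out([
  [0.06,-0.014,0,0,0,0,0.3],
  [0,0,0,0,0,0,0.3],
])

```text
t: 12.3
tool_pos: [0.5641, 0.0469, 0.0121]
tool_rot: [-0.369, -3.111, -0.001]
contact_force: [-9.8, 2.5, 5.9]
opening: 0.0412
```

Emit:
carry_out([
  [-0.06,0.014,0,0,0,0,0.3],
  [0,0,0,0,0,0,0.55],
  [0,0,0,0,0,0,0.65],
  [0,0,0,0,0,0,0.65],
  [0,0,0,0,0,0,0.65],
])

```text
t: 12.8
tool_pos: [0.5666, 0.0463, 0.0135]
tool_rot: [0.37, 3.118, -0.0]
contact_force: [-0.3, -0.1, -0.2]
opening: 0.0555
```

Emit:
carry_out([
  [0,0,0.4,0,0,0,0.65],
  [0,0,0.8,0,0,0,0.65],
  [0,0,1,0,0,0,0.65],
  [-0.8,0.19,0.5,0,0,0,0.3],
  [-0.97,0.23,0,0,0,0,0],
  [-0.3,0.07,0,0,0,0,0],
  [0,0,0,0,0,0,0],
  [0,0,0,0,0,0,0],
])

```text
t: 13.6
tool_pos: [0.5147, 0.0586, 0.0808]
tool_rot: [0.369, 3.119, -0.0]
contact_force: [-1.0, 0.5, 0.0]
opening: 0.0001
```

```bash
python3 look.py j scene wrist
python3 - <<'E'
import cv2,pickle
r=pickle.load(open("j.pkl","rb"))
cv2.imwrite("pics/j2.png",cv2.resize(r["scene"]["frame"][160:270,190:340],None,fx=5,fy=5,interpolation=cv2.INTER_CUBIC))
E
```

```text
{'t': np.float64(13.6), 'tool_pos': array([0.5147, 0.0586, 0.0808]), 'tool_rot': array([ 3.6950e-01,  3.1189e+00, -1.0000e-04]), 'contact_force': array([-1.02  ,  0.4866,  0.0228]), 'opening': np.float64(0.0001)}
```

View pics/j2.png

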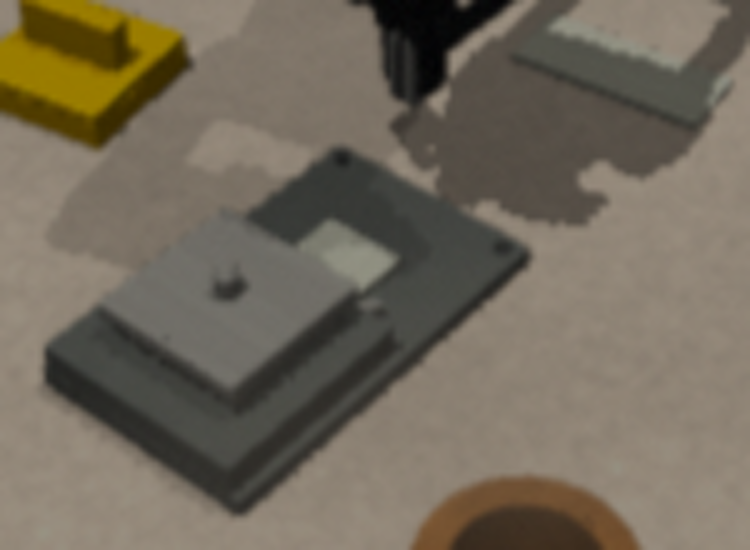

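View pics/j_wrist.png

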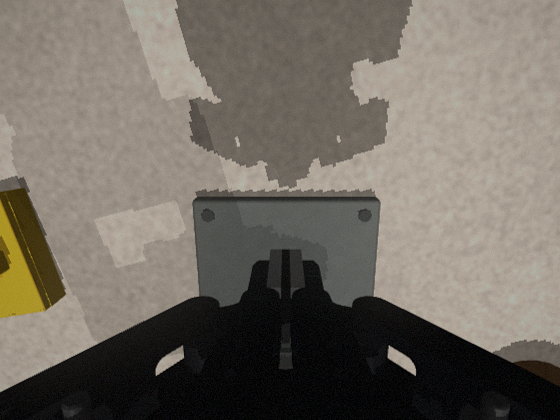

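Emit:
carry_out([
  [0,0,-0.9,0,0,0,0],
  [0,0,-0.9,0,0,0,0],
  [0,0,-0.6,0,0,0,0],
  [0,0,-0.25,0,0,0,0],
  [0,0,0,0,0,0,0],
  [0.3,-0.072,0,0,0,0,0],
  [0.3,-0.072,0,0,0,0,0],
  [0.2,-0.048,0,0,0,0,0],
  [0,0,0,0,0,0,0],
])

```text
t: 14.6
tool_pos: [0.5356, 0.0536, 0.0152]
tool_rot: [0.37, 3.118, 0.0]
contact_force: [0.3, 0.3, -0.7]
opening: -0.0003
```

Emit:
carry_out([
  [0.08,-0.019,0,0,0,0,0],
  [0.08,-0.019,0,0,0,0,0],
  [0,0,0,0,0,0,0],
])

```text
t: 14.9
tool_pos: [0.5382, 0.0529, 0.0143]
tool_rot: [0.37, 3.12, -0.0]
contact_force: [-0.3, -0.4, 0.9]
opening: 0.0001
```

Emit:
carry_out([
  [0.06,-0.014,0,0,0,0,0],
  [0,0,0,0,0,0,0],
])

```text
t: 15.1
tool_pos: [0.5392, 0.0527, 0.0141]
tool_rot: [-0.369, -3.119, -0.0]
contact_force: [-0.4, 0.4, -0.2]
opening: -0.0001
```

Emit:
carry_out([
  [0.06,-0.014,0,0,0,0,0],
  [0,0,0,0,0,0,0],
])

```text
t: 15.3
tool_pos: [0.5394, 0.0527, 0.014]
tool_rot: [-0.369, -3.115, -0.0]
contact_force: [-6.4, 1.9, 5.2]
opening: -0.0003
```

Emit:
carry_out([
  [0.06,-0.014,0,0,0,0,0],
  [0,0,0,0,0,0,0],
])

```text
t: 15.5
tool_pos: [0.5396, 0.0527, 0.0138]
tool_rot: [-0.368, -3.111, -0.001]
contact_force: [-11.2, 2.2, 8.6]
opening: 0.0003
```

Emit:
carry_out([
  [-0.6,0.14,0,0,0,0,0],
  [0,0,0.8,0,0,0,0],
  [0,0,1,0,0,0.2,0.2],
  [0,-0.3,1,0,0,0.2,0.4],
  [0.3,-0.8,1,0,0,0.2,0.5],
  [0.3,-1,1,0,0,0.2,0.5],
  [0.3,-1,0.6,0,0,0.25,0.5],
  [0.3,-1,0.4,0,0,0.25,0.5],
  [0.3,-1,0.2,0,0,0.25,0.5],
  [0.3,-1,0,0,0,0.25,0.5],
  [0.3,-1,0,0,0,0.25,0.5],
  [0.3,-1,0,0,0,0.25,0.5],
])

```text
t: 16.7
tool_pos: [0.588, -0.1483, 0.1645]
tool_rot: [0.008, 3.141, -0.001]
contact_force: [0.7, 0.4, 0.5]
opening: 0.0427
```

Emit:
carry_out([
  [0.3,-1,0,0,0,0.25,0.5],
  [0.3,-1,0,0,0,0.25,0.5],
  [0.3,-1,0,0,0,0.25,0.5],
  [0.3,-1,0,0,0,0.25,0.5],
  [0.2,-0.6,0,0,0,0.2,0.5],
  [0,0,0,0,0,0,0.5],
  [0,0,0,0,0,0,0.5],
])

```text
t: 17.4
tool_pos: [0.6225, -0.2619, 0.164]
tool_rot: [0.178, -3.136, -0.001]
contact_force: [-0.6, -0.1, 0.8]
opening: 0.0427
```

```bash
python3 look.py k wrist top
```

```text
{'t': np.float64(17.4), 'tool_pos': array([ 0.6225, -0.2619,  0.164 ]), 'tool_rot': array([ 1.7820e-01, -3.1363e+00, -7.0000e-04]), 'contact_force': array([-0.601 , -0.145 ,  0.7519]), 'opening': np.float64(0.0427)}
```

View pics/k_wrist.png

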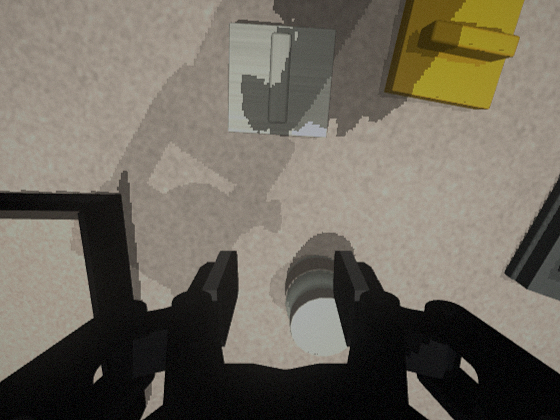

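View pics/k_top.png

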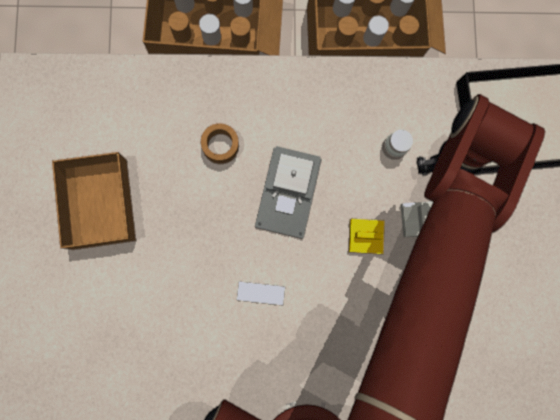

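Run:
```python
from h import *; import pickle
r=pickle.load(open("k.pkl","rb"));im=r["wrist"]
cv2.imwrite("pics/k2.png",cv2.resize(im["frame"][10:150,215:350],None,fx=5,fy=5,interpolation=cv2.INTER_CUBIC))
```

```text
(no output)
```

View pics/k2.png

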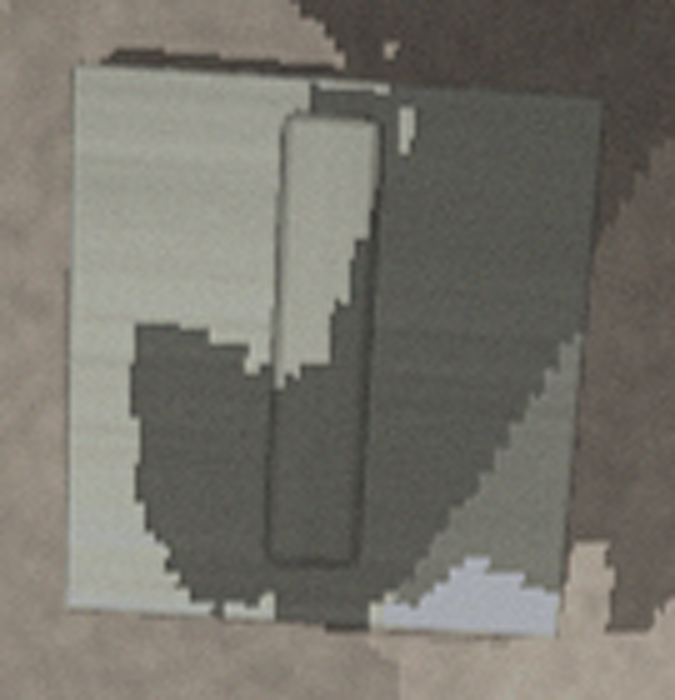

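Run:
```python
from h import *; import pickle
r=pickle.load(open("k.pkl","rb"));o=r["obs"];im=r["wrist"];C=cam(im,o)
c5=lambda x,y:((x+.5)/5-.5+215,(y+.5)/5-.5+10)
def rep(n,P):
    print(n,np.round(P.mean(0)*1000,1),[round(np.linalg.norm(P[i]-P[(i+1)%4])*1000,1) for i in range(4)],
     [round(np.degrees(np.arctan2(*(q[1::-1]))),2) for q in (P[0]-P[3],P[1]-P[2],P[0]-P[1],P[3]-P[2])])
rep("plate",onplane([c5(74,66),c5(602,100),c5(556,634),c5(67,607)],C,.022))
rep("bar",onplane([c5(284,117),c5(382,122),c5(358,566),c5(266,560)],C,.050))
R=Rn.from_rotvec(o["tool_rot"]).as_matrix();print("tool yaw",np.degrees(np.arctan2(R[1,1],R[0,1]))-90,o["q"])
```

```text
plate [ 535.  -276.8   22. ] [np.float64(78.6), np.float64(78.3), np.float64(78.8), np.float64(78.6)] [np.float64(-176.87), np.float64(-176.74), np.float64(-86.89), np.float64(-86.64)]
bar [ 535.2 -276.7   50. ] [np.float64(13.2), np.float64(58.2), np.float64(13.2), np.float64(58.0)] [np.float64(-176.72), np.float64(-176.68), np.float64(-86.21), np.float64(-87.17)]
tool yaw 6.502544140109961 [-5.08437667e-01  2.15489662e-01  1.54848304e+00  2.55836249e-04
  1.37805670e+00 -2.19277391e+00]
```

Emit:
carry_out([
  [-0.87,-0.15,-0.6,0,0,-0.14,0.5],
  [-0.87,-0.15,-0.6,0,0,-0.14,0.5],
  [-0.87,-0.15,-0.8,0,0,-0.14,0.5],
  [-0.88,-0.14,-0.8,0,0,-0.15,0.5],
  [0,0,-0.8,0,0,0,0.5],
  [0,0,0,0,0,0,0.5],
  [0,0,0,0,0,0,0.5],
  [0,0,0,0,0,0,0.5],
], grip_force=100)

```text
t: 18.3
tool_pos: [0.5367, -0.277, 0.0761]
tool_rot: [-0.091, 3.138, -0.003]
contact_force: [0.6, -0.4, 0.5]
opening: 0.0427
```

```bash
python3 look.py l
```

```text
{'t': np.float64(18.3), 'tool_pos': array([ 0.5367, -0.277 ,  0.0761]), 'tool_rot': array([-9.1100e-02,  3.1379e+00, -2.6000e-03]), 'contact_force': array([ 0.6432, -0.4066,  0.5317]), 'opening': np.float64(0.0427)}
```

View pics/l_wrist.png

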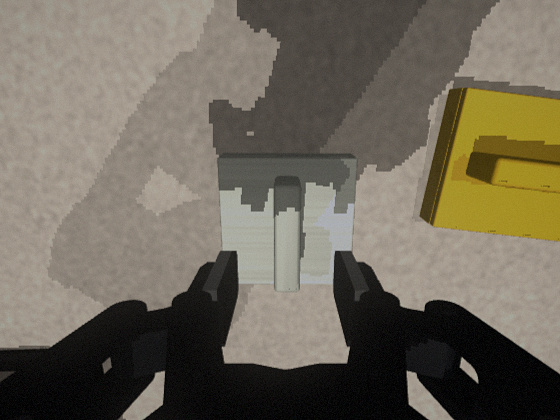

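Run:
```python
from h import *; import pickle
r=pickle.load(open("l.pkl","rb"));o=r["obs"];im=r["wrist"];C=cam(im,o)
print(np.round(onplane([(274.5,177),(300,177),(299.5,291),(275,291)],C,.05)*1000,1), onplane([(274.5,177),(300,177),(299.5,291),(275,291)],C,.05).mean(0), onplane([(218,157),(356,157)],C,.022))
cv2.imwrite("pics/l2.png",cv2.resize(im["frame"][140:305,205:370],None,fx=4,fy=4,interpolation=cv2.INTER_CUBIC))
from station import ctrl; print(ctrl.get_obs()["tool_pos"])
```

```text
[[ 500.9 -284.8   50. ]
 [ 500.1 -272.3   50. ]
 [ 562.7 -268.3   50. ]
 [ 563.5 -281.5   50. ]] [ 0.53179432 -0.27672658  0.05      ] [[ 0.49672143 -0.31795631  0.022     ]
 [ 0.49222299 -0.24009088  0.022     ]]
[ 0.53672792 -0.27713759  0.07618791]
```

View pics/l2.png

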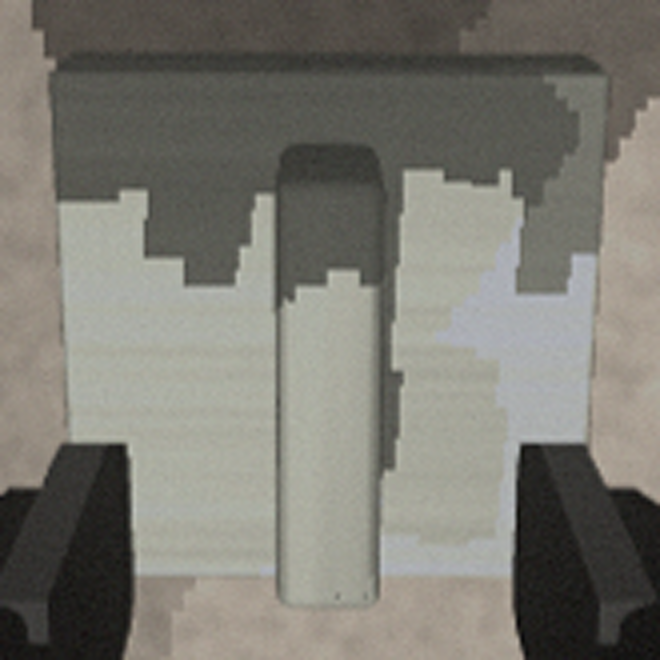

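Emit:
carry_out([
  [-0.06,0,-0.8,0,0,0,0.5],
  [0,0,-0.8,0,0,0,0.5],
  [0,0,-0.45,0,0,0,0.5],
  [0,0,0,0,0,0,0.5],
  [0,0,0,0,0,0,0.5],
])

```text
t: 18.85
tool_pos: [0.5344, -0.2771, 0.0238]
tool_rot: [-0.09, 3.139, -0.001]
contact_force: [0.3, -0.3, -0.2]
opening: 0.0426
```

Emit:
carry_out([
  [0,0,0,0,0,0,0],
  [0,0,0,0,0,0,0],
  [0,0,0,0,0,0,0],
  [0,0,0,0,0,0,0],
  [0,0,0,0,0,0,0],
], grip_force=100)

```text
t: 19.35
tool_pos: [0.5348, -0.2772, 0.0247]
tool_rot: [-0.09, 3.138, -0.001]
contact_force: [-0.5, 1.6, 6.1]
opening: 0.0123
```

Emit:
carry_out([
  [0,0,0.4,0,0,0,0],
  [0,0,0.8,0,0,0,0],
  [0,0,1,0,0,0,0],
  [0,0,1,0,0,0,0],
  [0,0.4,0.8,0,0,-0.2,0],
  [0.3,0.8,0.4,0,0,-0.2,0],
  [0.3,1,0,0,0,-0.2,0],
  [0.35,1,0,0,0,-0.2,0],
  [0.35,1,0,0,0,-0.25,0],
  [0.35,1,0,0,0,-0.25,0],
  [0.35,1,0,0,0,-0.25,0],
  [0.35,1,0,0,0,-0.25,0],
])

```text
t: 20.55
tool_pos: [0.5915, -0.0955, 0.1316]
tool_rot: [-0.194, -3.133, -0.001]
contact_force: [1.5, -0.1, -5.2]
opening: 0.0121
```

Emit:
carry_out([
  [0.35,1,0,0,0,-0.25,0],
  [0.35,1,0,0,0,-0.25,0],
  [0.35,1,0,0,0,-0.25,0],
  [0.35,1,0,0,0,-0.25,0],
  [0.35,0.8,0,0,0,-0.18,0],
  [0.05,0.3,0,0,0,0,0],
  [0,0,0,0,0,0,0],
  [0,0,0,0,0,0,0],
  [0,0,0,0,0,0,0],
])

```text
t: 21.45
tool_pos: [0.6371, 0.0296, 0.1327]
tool_rot: [-0.379, -3.118, 0.001]
contact_force: [1.6, -0.3, -5.4]
opening: 0.0123
```

```bash
python3 look.py m wrist scene
python3 - <<'E'
import cv2,pickle
r=pickle.load(open("m.pkl","rb"))
cv2.imwrite("pics/m2.png",cv2.resize(r["scene"]["frame"][130:270,170:340],None,fx=4,fy=4,interpolation=cv2.INTER_CUBIC))
E
```

```text
{'t': np.float64(21.45), 'tool_pos': array([0.6371, 0.0296, 0.1327]), 'tool_rot': array([-3.7870e-01, -3.1179e+00,  8.0000e-04]), 'contact_force': array([ 1.5862, -0.3083, -5.3604]), 'opening': np.float64(0.0123)}
```

View pics/m2.png

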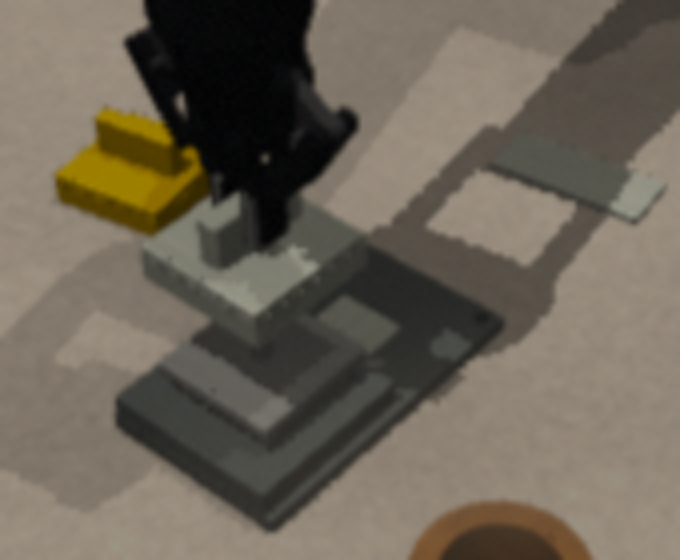

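View pics/m_wrist.png

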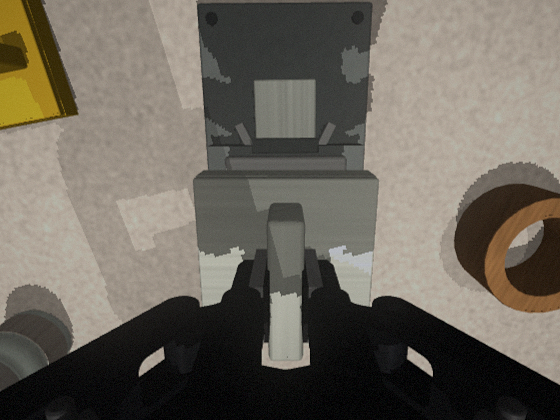

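Emit:
carry_out([
  [0,0,-0.4,0,0,0.05,0],
  [0,0,-0.4,0,0,0,0],
  [0,0,-0.4,0,0,0,0],
  [0,0,-0.4,0,0,0,0],
  [0,0,0,0,0,0,0],
  [0,0,0,0,0,0,0],
])

```text
t: 22.15
tool_pos: [0.6373, 0.0307, 0.0923]
tool_rot: [-0.369, -3.119, 0.0]
contact_force: [0.1, 0.7, -5.8]
opening: 0.0122
```

Emit:
carry_out([
  [0,0,-0.1,0,0,0,0],
  [0,0,-0.1,0,0,0,0],
  [0,0,0,0,0,0,0],
])

```text
t: 22.45
tool_pos: [0.6375, 0.0307, 0.088]
tool_rot: [-0.369, -3.12, -0.0]
contact_force: [-0.1, -0.6, -5.9]
opening: 0.0121
```

Emit:
carry_out([
  [0,0,-0.1,0,0,0,0],
  [0,0,0,0,0,0,0],
])

```text
t: 22.65
tool_pos: [0.6374, 0.0307, 0.0853]
tool_rot: [-0.369, -3.119, 0.0]
contact_force: [-0.2, -0.2, -5.6]
opening: 0.0121
```

Emit:
carry_out([
  [0,-0.04,-0.04,0,0,0,0],
  [0,0,-0.1,0,0,0,0],
  [0,0,0,0,0,0,0],
])

```text
t: 22.95
tool_pos: [0.6373, 0.0297, 0.0815]
tool_rot: [-0.369, -3.119, 0.0]
contact_force: [-0.5, -0.1, -5.7]
opening: 0.0123
```

Emit:
carry_out([
  [0,0,-0.1,0,0,0,0],
  [0,0,-0.08,0,0,0,0],
  [0,0,0,0,0,0,0],
])

```text
t: 23.25
tool_pos: [0.6372, 0.0297, 0.077]
tool_rot: [-0.369, -3.119, 0.0]
contact_force: [-1.1, 0.2, -4.9]
opening: 0.0123
```

Emit:
carry_out([
  [0,0,-0.06,0,0,0,0],
  [0,0,0,0,0,0,0],
])

```text
t: 23.45
tool_pos: [0.6375, 0.0297, 0.0758]
tool_rot: [-0.369, -3.119, 0.0]
contact_force: [0.0, -0.9, -5.7]
opening: 0.0121
```

Emit:
carry_out([
  [0,0,-0.06,0,0,0,0],
  [0,0,0,0,0,0,0],
])

```text
t: 23.65
tool_pos: [0.6378, 0.0297, 0.0748]
tool_rot: [0.369, 3.119, -0.0]
contact_force: [-0.8, 1.0, -6.4]
opening: 0.0123
```

Emit:
carry_out([
  [0,0,-0.06,0,0,0,0],
  [0,0,0,0,0,0,0],
])

```text
t: 23.85
tool_pos: [0.6379, 0.0297, 0.0742]
tool_rot: [0.369, 3.119, -0.0]
contact_force: [-3.4, -0.1, 2.0]
opening: 0.0122
```

Emit:
carry_out([
  [0,0,-0.06,0,0,0,0],
  [0,0,0,0,0,0,0],
])

```text
t: 24.05
tool_pos: [0.6379, 0.0297, 0.0724]
tool_rot: [0.369, 3.119, -0.0]
contact_force: [-4.1, 0.1, 4.1]
opening: 0.0123
```

Emit:
carry_out([
  [-0.02,0,-0.1,0,0,0,0],
  [0,0,-0.06,0,0,0,0],
  [0,0,0,0,0,0,0],
])

```text
t: 24.35
tool_pos: [0.6379, 0.0296, 0.069]
tool_rot: [0.369, 3.118, 0.0]
contact_force: [-4.4, -0.5, 7.6]
opening: 0.0123
```

Emit:
carry_out([
  [0,0,-0.08,0,0,0,0],
  [0,0,0,0,0,0,0],
])

```text
t: 24.55
tool_pos: [0.6379, 0.0296, 0.0673]
tool_rot: [0.369, 3.118, 0.0]
contact_force: [-5.5, 0.1, 8.9]
opening: 0.0124
```

Emit:
carry_out([
  [0,0,-0.05,0,0,0,0],
  [0,0,0,0,0,0,0],
])

```text
t: 24.75
tool_pos: [0.6379, 0.0297, 0.0666]
tool_rot: [0.369, 3.118, 0.0]
contact_force: [-7.2, 0.4, 9.6]
opening: 0.0123
```

Emit:
carry_out([
  [-0.03,0,-0.06,0,0,0,0],
  [0,0,0,0,0,0,0],
])

```text
t: 24.95
tool_pos: [0.638, 0.0297, 0.0667]
tool_rot: [0.369, 3.117, 0.0]
contact_force: [-8.0, 1.9, 16.1]
opening: 0.012
```

Emit:
carry_out([
  [-0.03,0,-0.08,0,0,0,0],
  [0,0,0,0,0,0,0],
])

```text
t: 25.15
tool_pos: [0.638, 0.0296, 0.0666]
tool_rot: [0.369, 3.115, 0.0]
contact_force: [-10.7, 0.4, 22.5]
opening: 0.012
```

Emit:
carry_out([
  [-0.06,0,0,0,0,0,0],
  [0,0,0,0,0,0,0],
  [0,0,0,0,0,0,0],
])

```text
t: 25.45
tool_pos: [0.638, 0.0296, 0.0667]
tool_rot: [0.368, 3.111, 0.001]
contact_force: [-4.3, 1.7, 18.1]
opening: 0.0121
```

```bash
python3 look.py n wrist scene top
python3 - <<'E'
import cv2,pickle
r=pickle.load(open("n.pkl","rb"))
cv2.imwrite("pics/n2.png",cv2.resize(r["scene"]["frame"][130:270,170:340],None,fx=4,fy=4,interpolation=cv2.INTER_CUBIC))
E
```

```text
{'t': np.float64(25.45), 'tool_pos': array([0.638 , 0.0296, 0.0667]), 'tool_rot': array([3.6830e-01, 3.1113e+00, 1.2000e-03]), 'contact_force': array([-4.3162,  1.6763, 18.1315]), 'opening': np.float64(0.0121)}
```

View pics/n2.png

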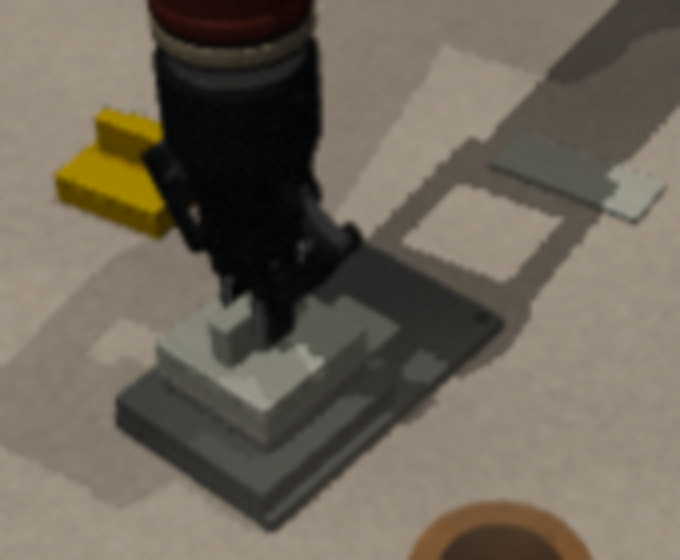

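View pics/n_wrist.png

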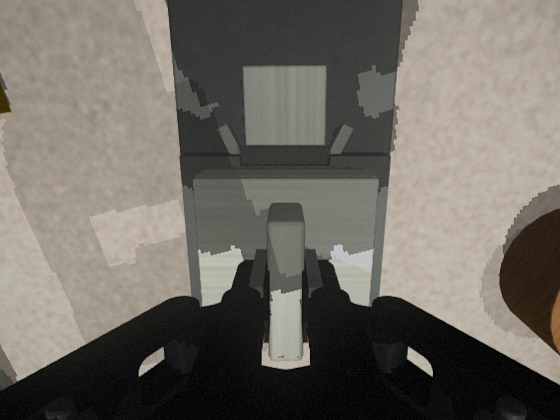

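View pics/n_top.png

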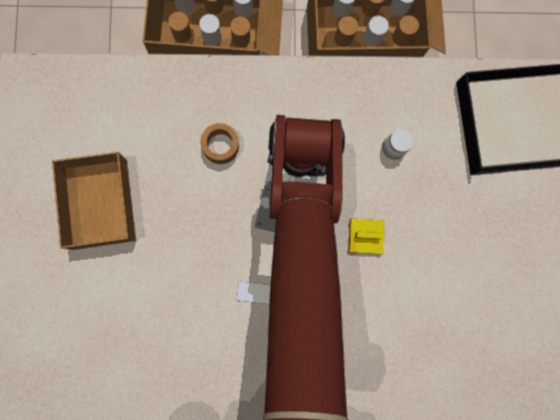

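Emit:
carry_out([
  [0,0,0,0.01,0.08,0,0],
  [0,0,0,0,0,0,0],
  [0,0,0,0,0,0,0],
])

```text
t: 25.9
tool_pos: [0.6379, 0.0297, 0.0666]
tool_rot: [0.369, 3.119, 0.001]
contact_force: [-6.1, 2.1, 19.6]
opening: 0.0122
```

Run:
```python
from station import ctrl; import numpy as np, pickle
from scipy.spatial.transform import Rotation as Rn
o=ctrl.get_obs()
for q in (pickle.load(open("m.pkl","rb"))["obs"],pickle.load(open("n.pkl","rb"))["obs"],o):
    print(np.round(q["tool_pos"],4),np.round(q["contact_force"],1),np.round(q["wrist_torque"],2),"toolz",np.round(Rn.from_rotvec(q["tool_rot"]).as_matrix()[:,2],4))
```

```text
[0.6371 0.0296 0.1327] [ 1.6 -0.3 -5.4] [-0.06  0.03 -0.03] toolz [-8.e-04 -4.e-04 -1.e+00]
[0.638  0.0296 0.0667] [-4.3  1.7 18.1] [0.12 1.1  0.  ] toolz [ 8.6e-03 -2.0e-04 -1.0e+00]
[0.6379 0.0297 0.0666] [-6.1  2.1 19.6] [0.12 0.9  0.03] toolz [ 4.e-04  8.e-04 -1.e+00]
```

Emit:
carry_out([
  [0,0,-0.03,0,0,0,0],
  [0,0,0,0,0,0,0],
  [0,0,0,0,0,0,0],
  [0,0,0,0,0,0,0],
  [0,0,0,0,0,0,0],
])

```text
t: 26.4
tool_pos: [0.638, 0.0296, 0.0666]
tool_rot: [0.369, 3.119, 0.001]
contact_force: [-7.3, 0.9, 21.4]
opening: 0.0119
```

```bash
python3 look.py p wrist scene
python3 - <<'E'
from h import *;import pickle
r=pickle.load(open("p.pkl","rb"));o=r["obs"]
print(np.round(Rn.from_rotvec(o["tool_rot"]).as_matrix()[:,2],4),o["wrist_torque"])
cv2.imwrite("pics/p2.png",cv2.resize(r["scene"]["frame"][160:270,190:320],None,fx=5,fy=5,interpolation=cv2.INTER_CUBIC))
C=cam(r["wrist"],o)
P=onplane([(244,66),(326,66)],C,.018); print("tag rear edge",P, "press x", P.mean(0)[:2]@[.9724,-.2334]-.6131)
E
```

```text
{'t': np.float64(26.4), 'tool_pos': array([0.638 , 0.0296, 0.0666]), 'tool_rot': array([3.6930e-01, 3.1195e+00, 1.2000e-03]), 'contact_force': array([-7.2973,  0.9194, 21.4405]), 'opening': np.float64(0.0119)}
[ 4.e-04  7.e-04 -1.e+00] [0.16007184 1.21874151 0.03638385]
tag rear edge [[0.54587047 0.02979921 0.018     ]
 [0.55572365 0.07069045 0.018     ]] press x -0.0892320828797255
```

View pics/p2.png

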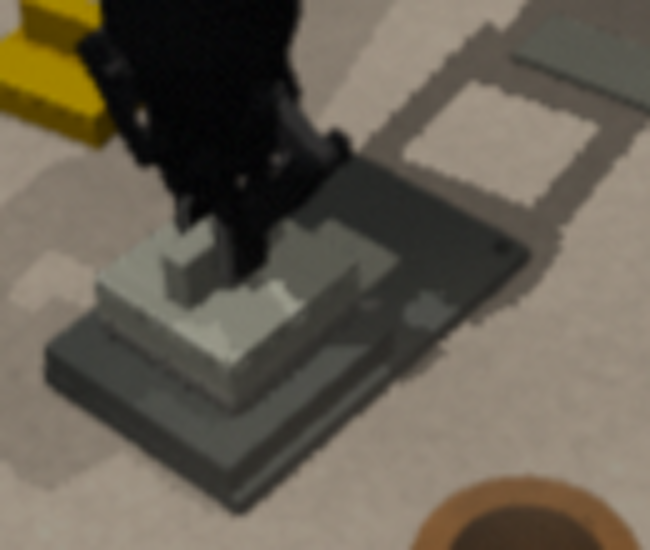

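View pics/p_wrist.png

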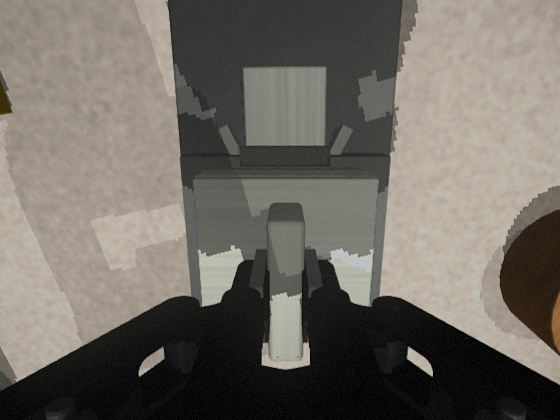

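Tag rear edge at press x ≈ −89 mm (−90 expected), stamp flat on the platen, platen on its stop with about 27 N on it. Handing in.

```bash
python3 -c "
from station import ctrl
print(ctrl.finish_job()); print(ctrl.get_obs()['t'])"
```

```text
the job is handed in; nothing more can be done
None
the job is handed in; nothing more can be done
```

The tag is home in the slot, and the stamp plate is on the pin, pressed fully down and still held by the gripper. I handed the job in at about 26.5 s of the 61 s allowed; it reported no verdict.

- **Tag:** I took the leftmost tag blank and slid it flat into the slot until it hit the end stop. After releasing it, I pushed its rear edge with the closed fingers, and it met a hard stop at about 11 N. The last picture puts the rear edge at press x = -89 mm, where -90 mm is expected, which is within the camera error.
- **Stamp plate:** I gripped the silver stamp by its bar and turned it in line with the slot. It dropped over the pin with no jam and seated at the expected height.
- **Press:** The plate travelled about 8 mm down before the force climbed steeply, so the platen is on its stop. At hand-in the tool was pushing with 21 N on top of the stamp's roughly 6 N weight. The tool stood upright to within 0.1°.
- **Off-nominal:** About 7 N of sideways force stayed on the tool. I put it down to the arm giving way under load or light contact with the pin. A shift meant to relieve it tilted the tool by 0.5°, which I then corrected.
- **Other objects:** The tape, jar, carton, second tag and yellow stamp look unmoved in the last pictures that show each of them.

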